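# Hang the orange probe up to drip-dry

### The job

First clear the amber reagent bottle off the drip tray and stand it upright on the blue mat, wholly on it. Then pull the orange-handled temperature probe straight up out of the steel holder and hang it by its collar in the open fork over the drip tray, collar lying flat behind the yellow raised tips. Leave the other two probes where they are, and never tip the bottle over.

Things in the scene. Friction and masses are not known exactly. Their poses are not given: they have to be found in the camera images.
- stand: Fixed steel drip stand. Origin: underside centre; x from its open front to its post, z up. Tray 230 (x) x 150 mm, floor top at 4 mm, rim 12 mm high. A 16 mm post at x=+85 mm carries a flat dark fork, its top face 150 mm high, 6 mm thick, 44 mm wide: 14 mm slot along x, open at x=0, closed at x=+45 mm. A yellow lip on each tine tip (x=0 to 6 mm) rises to 156 mm. Nothing above the fork.
- seat (a point): Where the collar's underside centre belongs: on the slot's centre line, on the fork's top face, 150 mm above the counter, 34 mm behind the fork's front end (stand frame x = +34 mm). Axes as stand.
- holder: Fixed steel probe holder, 90 (x) x 190 (y) x 127 mm high, open inside, with black side grips (214 mm over these in y). Origin: centre of its underside; y along the row of probes. Its top plate (top at 127 mm) has three 14 mm holes in a row at y = -62, 0, +62 mm, one probe hanging in each.
- probe_orange: Orange-handled temperature probe, loose, 0.1 kg; hangs in any of the three holes, resting on its collar. Origin: centre of the collar's underside, z up the handle. Black disc collar 34 mm across, z = 0 to 5 mm; round handle 20 mm across, z = 5 to 65 mm; steel stem 8 mm across, z = 0 down to -115 mm.
- probe_blue: Blue-handled probe of the same shape; stays in the holder.
- probe_green: Green-handled probe of the same shape; stays in the holder.
- bottle: Amber reagent bottle, loose, about 0.3 kg, standing on the drip tray in front of the fork. Origin: centre of its underside, z up. Body 60 mm across up to 92 mm, shoulder up to 112 mm, neck 28 mm across; white cap 34 mm across from z = 120 to 148 mm (top).
- mat: Fixed square blue mat, 130 x 130 mm, 4 mm thick. Origin: centre of its underside; its top is at z = 4 mm.
- probe_orange_tip (a point): The lower end of the orange probe's stem, 115 mm below its collar's underside.

How it is judged:
By the outcome, as a careful person would: the job done as asked, in the order asked, and still so for the second after the job is handed in, with the robot touching nothing.
It also fails if it takes over 59 s, if anything falls off the work surface, if the arm or the gripper's body presses on something with over 40 N, if the wrist force passes 120 N, or if a joint passes its speed limit or range.

### The arm

A 6-joint arm with a two-finger parallel gripper is mounted at the origin on the work surface. World frame = base frame: x ahead of the robot, y to its left, z up, the work surface at z = 0. Lengths are in mm, angles in degrees, forces in N, time in s.
With the tool pointing down it reaches from about 300 to 850 mm from the base axis. Payload 4.2 kg.
Tool frame: the origin (TCP) lies midway between the tips of the shut fingers; the grasp point (between the pads) lies 19 mm behind it; z points along the fingers, y is the line along which they close (so a half turn about z gives the same grasp; the last joint's range is limited). The gripper opens to 91 mm and grips with 3 to 60 N. Pads are 32 mm wide; open, the fingers measure 118 mm over their backs; the gripper's body (76 mm by 178 mm) begins 60 mm behind the grasp point.
Start: joints at [-69.328, 18.312, 89.639, -0, 72.044, -1.146], TCP at [213.711, -533.827, 213.976] pointing down, gripper open.
Joint ranges: [-177.97, 177.97], [-48.28, 115.42], [12.27, 149.76], [-77.06, 257.06], [2.81, 150.46], [-146.56, 146.56]. Speed limits (degrees/s): [147.25, 147.25, 180, 180, 180, 180].

### API

Orientations are given as [roll, pitch, yaw] about the fixed x, y, z axes, in that order (R = Rz(yaw) Ry(pitch) Rx(roll)).
In Python, from workcell import state, grab_frame, camera_model, workorder gives the robot as it stands.
- The arm moves only by the tool carry_out, never from a script. Its argument "commands" is a list of rows, each a list of 7 numbers: the turn, a rotation vector about the tool's x, y, z in degrees, then the shift along the tool's x, y, z in mm, then the opening, from -1 (shut) to 1 (fully open). In form: [[ax, ay, az, dx, dy, dz, hand], ...]. A call has 1 to 20 rows; each row is the pose to reach, as a shift and turn from the pose commanded when the call began, along the tool's axes at that moment; what a row does not reach only later rows make up. A row lasts 1/10 s, in which the tool goes at most 50 mm and 8.59 degrees, less where a joint would pass 70% of its speed; a pose out of reach is approached as far as the arm can. A call with a gripper value outside its range is refused whole. The fingers move at their own pace and stop on an object; "force" is the grip in N (left out, the last holds). Time passes only in rows, so rows that repeat a pose let the fingers close. It gives the time, the measured TCP pose, the force, the opening and the grip force at its end, in the units of the state.
- state(): the state, without advancing time (a new reading comes with each control period).
- grab_frame(name): name is "side" or "top" or "wrist"; returns the picture (400x640x3 uint8, red, green, blue); there is no depth.
- camera_model(name): a dict with "fx", "fy", "cx", "cy" (pixels), "dist" ([k1, k2, p1, p2, k3] as OpenCV has them; the pictures are not rectified), "origin" and "rotation" of the camera in the world; the wrist camera has in their place "mount" (4x4, takes a point from camera to tool coordinates, whose origin is the TCP and whose axes are the flange's). Camera axes: x right, y up, looking along -z (the intrinsics and any distortion apply to the point x, -y, -z); pixel columns grow to the right and rows downward; lengths in mm; the calibration is good to about 2 mm. A picture is of the moment at which its call begins: read the wrist's pose just before it. camera_model takes no time and is no camera call.
- workorder.job_done(): hands the job in; it is judged then, once.
The state is a dict: "time_s": time; "qpos": joint angles; "qvel": joint speeds; "effort": joint torques, N m; "ee_pos": TCP position; "ee_rot": TCP orientation; "force": force on the tool from outside, world axes, zero at the start; "torque": the same for the moment, N m; "gripper_width": finger opening in mm; "gripper_force": force on a finger pad.
Only numpy, scipy, OpenCV 4.12 (cv2) and the standard library are available. Lean on these libraries where they do the work, as an engineer would, in place of code of your own. Each camera call takes 0.05 s, during which the arm holds its last target. There are 200 camera calls.

## Working session

There is one attempt and no reset: what is moved stays moved. The work goes in short steps, Python scripts to look and compute and a tool call to move; the robot and the scene stay as the last step left them, time stands still between calls to the robot, and variables do not carry over. Pictures are saved under pics/ and viewed, at most 10 in all, crops included, and the job is handed in when it is done.

Besides the shell and the picture viewer there is one more tool, called after ">>>" by a JSON object that holds its "method" and its "body", one argument or row to a line. carry_out: Moves the arm, as the interface text tells. Its arguments: {"type":"object","properties":{"commands":{"type":"array"},"force":{"type":"number"}},"required":["commands"]}

```bash
mkdir -p pics; python3 - <<'E'
from workcell import state, grab_frame, camera_model
import cv2
for n in("side","top"):
    cv2.imwrite(f"pics/{n}0.png",grab_frame(n)[:,:,::-1])
    print(n,camera_model(n))
print(camera_model("wrist"))
s=state();print(s['time_s'],s['ee_pos'],s['ee_rot'],s['force'],s['gripper_width'])
E
```

```text
side {'fx': 378.05242828248294, 'fy': 378.05242828248294, 'cx': 320.11694873726526, 'cy': 197.69869673426865, 'dist': array([-0.01973952,  0.        ,  0.        ,  0.        ,  0.        ]), 'origin': array([ 99.76689752, 385.81967492, 695.46985865]), 'rotation': array([  41.82423233,   -0.52391762, -131.03406755])}
top {'fx': 396.8926385963666, 'fy': 396.8926385963666, 'cx': 320.2465970331127, 'cy': 207.30381034932307, 'dist': array([-0.07084133,  0.        ,  0.        ,  0.        ,  0.        ]), 'origin': array([330.69188983,  10.50816128, 952.93638243]), 'rotation': array([ 10.79667505,   1.40934233, -88.37752935])}
{'fx': 296.9734096541109, 'fy': 296.9734096541109, 'cx': 318.42359513256224, 'cy': 197.86436307343504, 'dist': array([-0.00385515,  0.        ,  0.        ,  0.        ,  0.        ]), 'mount': array([[ 5.24382739e-04,  9.59365764e-01,  2.82164943e-01,
         8.06699742e+01],
       [ 9.99999851e-01, -4.60486213e-04, -2.92764764e-04,
         5.60846214e-01],
       [-1.50935425e-04,  2.82165055e-01, -9.59365863e-01,
        -1.71214602e+02],
       [ 0.00000000e+00,  0.00000000e+00,  0.00000000e+00,
         1.00000000e+00]])}
0.1 [ 213.53395686 -533.40095378  213.2267439 ] [-1.79910400e+02 -1.37230272e-03  2.18158996e+01] [ 0.21120672 -0.00249949  0.55806207] 91.20861378544828
```

View pics/top0.png

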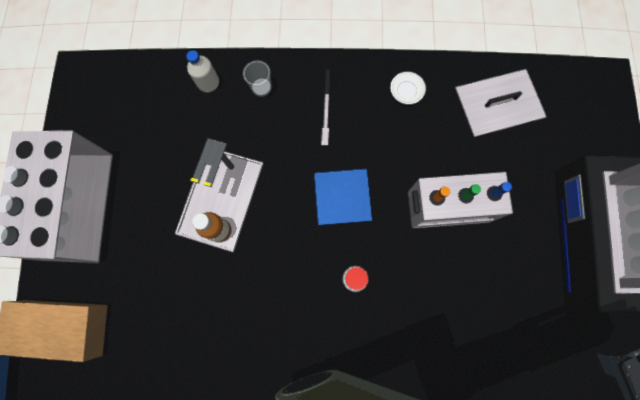

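View pics/side0.png

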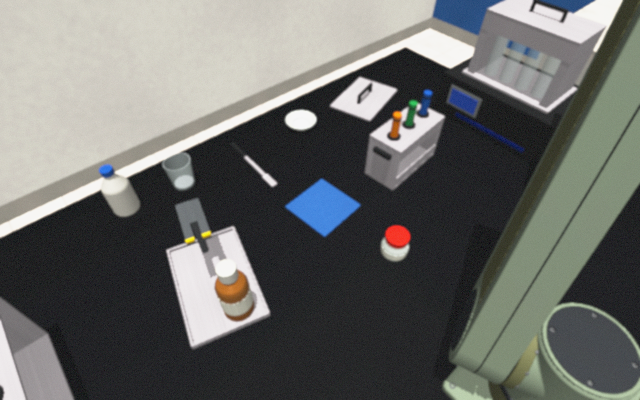

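The top view shows the tray with corners near (213,146), (262,163), (234,250) and (177,234). The bottle cap is at (202,221), the yellow lips at (194,181) and (206,184), the mat at (343,197), and the orange probe at (443,192). The side view agrees, with the cap at (227,272) and the orange probe at (396,125).

```bash
cat > h.py <<'E'
import numpy as np, cv2
from scipy.spatial.transform import Rotation as R
from workcell import state, grab_frame, camera_model
def cam(n,s=None):
    c=camera_model(n); K=np.array([[c['fx'],0,c['cx']],[0,c['fy'],c['cy']],[0,0,1]])
    if n=='wrist':
        s=s or state(); T=np.eye(4); T[:3,:3]=R.from_euler('xyz',s['ee_rot'],degrees=True).as_matrix(); T[:3,3]=s['ee_pos']
        M=T@np.array(c['mount']); return K,c['dist'],M[:3,:3],M[:3,3]
    return K,c['dist'],R.from_euler('xyz',c['rotation'],degrees=True).as_matrix(),np.array(c['origin'])
def rays(C,px):
    u=cv2.undistortPoints(np.float64(px).reshape(-1,1,2),C[0],C[1])[:,0]
    return np.c_[u[:,0],-u[:,1],-np.ones(len(u))]@C[2].T
def onz(C,px,z):
    d=rays(C,px); return C[3]+d*((z-C[3][2])/d[:,2])[:,None]
def tri(C1,p1,C2,p2):
    a=rays(C1,[p1])[0];b=rays(C2,[p2])[0]
    t=np.linalg.lstsq(np.c_[a,-b],C2[3]-C1[3],rcond=None)[0]
    x,y=C1[3]+a*t[0],C2[3]+b*t[1]; return (x+y)/2,np.linalg.norm(x-y)
def proj(C,P):
    q=(np.atleast_2d(P)-C[3])@C[2]; q=q*[1,-1,-1]
    return cv2.projectPoints(q,np.zeros(3),np.zeros(3),C[0],C[1])[0][:,0]
def blobs(im,lo,hi,amin=8):
    m=cv2.inRange(cv2.cvtColor(im,cv2.COLOR_RGB2HSV),np.array(lo),np.array(hi))
    n,l,st,c=cv2.connectedComponentsWithStats(m)
    return [(c[i].round(1),st[i].tolist(),l==i) for i in range(1,n) if st[i,4]>=amin]
def quad(mask):
    c=max(cv2.findContours(mask.astype(np.uint8),0,2)[0],key=cv2.contourArea)
    return cv2.boxPoints(cv2.minAreaRect(c)), c
E
python3 - <<'E'
from h import *
np.set_printoptions(suppress=True,precision=1)
for n in('top','side'):
    im=cv2.imread(f'pics/{n}0.png')[:,:,::-1].copy(); C=cam(n)
    for nm,lo,hi in(('yellow',(22,150,120),(35,255,255)),('orange',(8,180,190),(16,255,255)),('mat',(100,120,120),(115,255,255)),('green',(60,120,60),(90,255,255)),('amber',(5,100,60),(20,255,200)),('white',(0,0,200),(180,40,255))):
        for c,st,m in blobs(im,lo,hi,12):
            if st[4]>3000 : 
                pass
            if nm=='white' and not(150<c[0]<270 and 140<c[1]<350): continue
            print(n,nm,c,st)
            if nm=='mat' and st[4]>1000:
                cc=max(cv2.findContours(m.astype(np.uint8),0,2)[0],key=cv2.contourArea)
                P=onz(C,cc[:,0,:],4)[:,:2]; r=cv2.minAreaRect(P.astype(np.float32)); print('   mat',r)
C=cam('top')
print('tray',onz(C,[(213,146),(262,163),(234,250),(177,234)],12))
print('holder',onz(C,[(408,182),(508,173),(512,213),(414,222)],127))
print('cap',onz(C,[(202,221)],148))
print('lips',onz(C,[(194,181),(206,184)],156))
E
```

```text
top yellow [194.1 179.7] [191, 178, 8, 4, 23]
top yellow [207.3 183.6] [204, 182, 7, 4, 18]
top mat [191.6  55.4] [186, 51, 12, 10, 97]
top mat [342.3 196.7] [315, 169, 57, 56, 2750]
   mat ((539.9570922851562, -13.943855285644531), (129.287841796875, 130.4866180419922), 6.130945205688477)
top mat [578.2 195.7] [576, 179, 5, 37, 59]
top mat [506.4 186.2] [502, 182, 10, 10, 74]
top green [474.8 189. ] [470, 185, 10, 9, 70]
top green [466.8 194.7] [463, 190, 10, 9, 59]
top amber [438.2 196.1] [433, 188, 13, 14, 96]
top amber [212.4 226.6] [197, 213, 26, 25, 335]
top amber [228.  233.7] [224, 228, 7, 12, 21]
top amber [ 51.8 331.1] [0, 301, 107, 61, 5550]
top white [219.4 202.8] [178, 162, 83, 89, 2883]
side yellow [205.7 234.2] [201, 231, 10, 7, 46]
side yellow [189.7 239.9] [185, 237, 10, 7, 44]
side orange [396.2 114.6] [393, 112, 8, 6, 17]
side orange [229.2 289.1] [220, 285, 19, 9, 114]
side mat [463.1  12.3] [434, 0, 67, 34, 1346]
   mat ((1012.7230224609375, -1264.557861328125), (255.29859924316406, 418.4534606933594), 18.42005729675293)
side mat [570.2   3.4] [544, 0, 49, 12, 28
[... 336 characters left out ...]
8125, -13.82537841796875), (133.68653869628906, 133.53347778320312), 5.9677228927612305)
side green [411.1 111.1] [406, 99, 12, 27, 159]
side amber [394.8 125.8] [389, 110, 12, 29, 175]
side amber [232.6 289.3] [215, 271, 33, 32, 600]
side amber [241.4 315.2] [227, 306, 26, 14, 98]
side white [262.8 173.4] [246, 157, 30, 29, 138]
side white [183.3 181.3] [176, 176, 16, 11, 135]
side white [210.  287.5] [167, 227, 102, 119, 5141]
tray [[660.5 313.8  12. ]
 [617.9 186.5  12. ]
 [400.8 241.8  12. ]
 [435.3 384.8  12. ]]
holder [[ 547.2 -151.1  127. ]
 [ 572.8 -369.2  127. ]
 [ 484.9 -372.4  127. ]
 [ 460.8 -162.5  127. ]]
cap [[448.8 279.9 148. ]]
lips [[532.1 301.6 156. ]
 [526.2 275.3 156. ]]
```

```bash
python3 - <<'E'
import cv2,numpy as np
a=cv2.imread('pics/top0.png')
l=cv2.resize(a[130:260,165:275],None,fx=4,fy=4,interpolation=2)
r=cv2.resize(a[165:235,400:520],None,fx=3,fy=3,interpolation=2)
o=np.zeros((520,800,3),np.uint8);o[:520,:440]=l;o[:210,440:800]=r
cv2.imwrite('pics/crop.png',o)
E
```

```text
(no output)
```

View pics/crop.png

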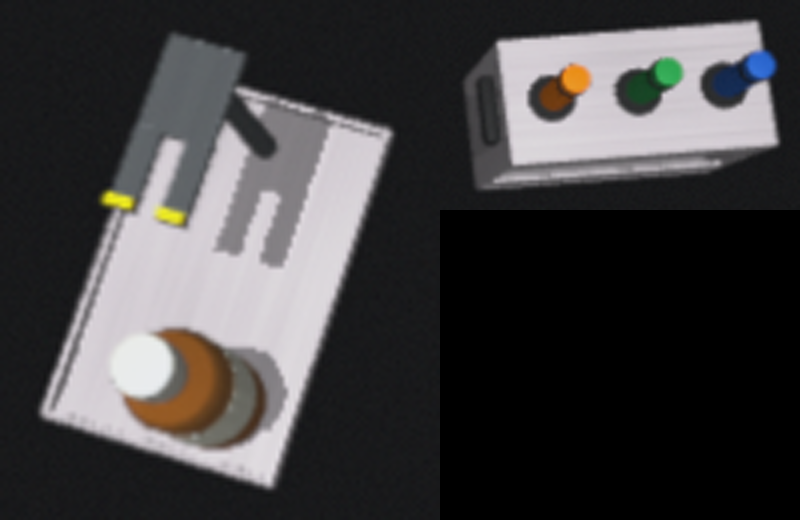

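The crop gives the cap top at about (200.5,221), the lips at (194.5,180) and (207.7,184), and the orange handle top at about (445,191.7). It also gives tray corners at (263,162.5), (233,252) and (175.7,233).

```bash
python3 - <<'E'
from h import *
np.set_printoptions(suppress=True,precision=1)
C=cam('top');S=cam('side')
A=lambda u,v:(u/4+165-.375,v/4+130-.375)
B=lambda u,v:((u-440)/3+400-.33,v/3+165-.33)
tray=onz(C,[A(392,130),A(273,488),A(43,413)],12)
e=tray[0]-tray[1];f=tray[2]-tray[1]
print(tray,np.linalg.norm(e),np.linalg.norm(f),np.degrees(np.arctan2(e[1],e[0])),np.degrees(np.arctan2(-f[0],f[1])),'centre',(tray[0]+tray[2])/2)
lip=onz(C,[A(118,200),A(171,214)],155); d=lip[0]-lip[1]; print('lips',lip,lip.mean(0),np.linalg.norm(d),np.degrees(np.arctan2(-d[0],d[1])))
print('fork back',onz(C,[A(172,33),A(245,55)],150))
print('tri lips',tri(C,A(118,200),S,(189.7,239.9)),tri(C,A(171,214),S,(205.7,234.2)))
print('cap',onz(C,[A(142,364)],148))
P=onz(C,[B(576,80),B(668,72),B(761,66)],192);print('handles',P,np.linalg.norm(P[0]-P[2]))
h=onz(C,[B(497,42),B(758,21),B(778,145),B(512,166)],127);print('holder',h,h.mean(0))
for a,b in((0,1),(3,2),(1,2),(0,3)):
  d=h[b]-h[a];print(np.linalg.norm(d),np.degrees(np.arctan2(d[1],d[0])))
E
```

```text
[[620.2 185.1  12. ]
 [396.9 244.2  12. ]
 [437.9 389.1  12. ]] 231.0726989663228 150.5458562421745 -14.840864170285263 -15.808043902232052 centre [529.1 287.1  12. ]
lips [[535.4 302.  155. ]
 [528.3 272.9 155. ]] [531.9 287.4 155. ] 29.98366831912962 -13.58196660514417
fork back [[630.4 282.8 150. ]
 [618.4 241.6 150. ]]
tri lips (array([535.3, 302. , 154.5]), np.float64(0.5260462567029066)) (array([529.1, 273.9, 152.5]), np.float64(0.48810826888631226))
cap [[449.5 283.9 148. ]]
handles [[ 513.  -211.1  192. ]
 [ 519.9 -272.3  192. ]
 [ 525.6 -334.8  192. ]] 124.39965166283447
holder [[ 555.1 -174.1  127. ]
 [ 575.7 -364.3  127. ]
 [ 484.9 -373.1  127. ]
 [ 465.6 -183.   127. ]] [ 520.3 -273.6  127. ]
191.26328938676681 -83.82958665790692
191.09344062855365 -84.18531397597742
91.17124360206714 -174.4507844785571
89.9831577829857 -174.34848674387777
```

```bash
cat >> h.py <<'E'
def go(x,y,z,yaw,s=None):
    s=s or state(); A=R.from_euler('xyz',s['ee_rot'],degrees=True); B=R.from_euler('xyz',[180,0,yaw],degrees=True)
    print('turn',(A.inv()*B).as_rotvec(degrees=True).round(2),'shift',A.inv().apply(np.array([x,y,z])-s['ee_pos']).round(1))
E
python3 -c "
from h import *
go(449.5,284,240,122)"
```

```text
turn [-6.0000e-02 -8.0000e-02 -1.0018e+02] shift [ 522.8 -671.2  -25.7]
```

>>> {"method": "carry_out", "body": {
  "commands": [
    [0,0,-100.2,522.8,-671.2,-26,0],
    [0,0,-100.2,522.8,-671.2,-26,0],
    [0,0,-100.2,522.8,-671.2,-26,0],
    [0,0,-100.2,522.8,-671.2,-26,0],
    [0,0,-100.2,522.8,-671.2,-26,0],
    [0,0,-100.2,522.8,-671.2,-26,0],
    [0,0,-100.2,522.8,-671.2,-26,0],
    [0,0,-100.2,522.8,-671.2,-26,0],
    [0,0,-100.2,522.8,-671.2,-26,0],
    [0,0,-100.2,522.8,-671.2,-26,0],
    [0,0,-100.2,522.8,-671.2,-26,0],
    [0,0,-100.2,522.8,-671.2,-26,0],
    [0,0,-100.2,522.8,-671.2,-26,0],
    [0,0,-100.2,522.8,-671.2,-26,0],
    [0,0,-100.2,522.8,-671.2,-26,0],
    [0,0,-100.2,522.8,-671.2,-26,0],
    [0,0,-100.2,522.8,-671.2,-26,0],
    [0,0,-100.2,522.8,-671.2,-26,0],
    [0,0,-100.2,522.8,-671.2,-26,0],
    [0,0,-100.2,522.8,-671.2,-26,0]
  ],
  "force": 25
}}

```text
time_s: 2.1
ee_pos: [449.0, 282.5, 239.5]
ee_rot: [-179.9, 0.0, 122.0]
force: [-0.3, -0.5, -0.1]
gripper_width: 46.2
gripper_force: 0.0
```

```bash
python3 - <<'E'
from h import *
np.set_printoptions(suppress=True,precision=1)
s=state();C=cam('wrist',s);im=grab_frame('wrist')
cv2.imwrite('pics/w1.png',im[:,:,::-1]);print(s['time_s'],s['ee_pos'],s['ee_rot'],s['qpos'],s['gripper_width'])
print('pred cap',proj(C,[449.5,284,152]),'lips',proj(C,[[535.3,302,156],[529,273.9,156]]))
go(449.5,284,118,122,s)
E
```

```text
2.1 [449.  282.5 239.5] [-179.9    0.   122. ] [31.  13.4 92.8 -0.  73.9 -1. ] 46.1687339912228
pred cap [[319.3 200.1]] lips [[408.1 232.6]
 [384.9 252.7]]
turn [-0.1  0.  -0. ] shift [  1.1   1.4 121.5]
```

View pics/w1.png

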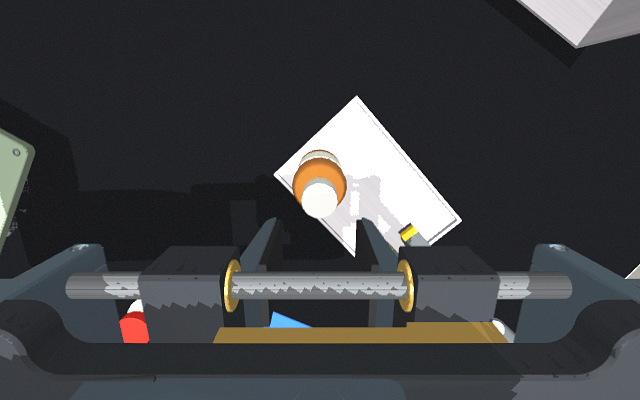

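The wrist view shows the cap centre at about (319,197), where (319,200) was predicted. The yellow lip is at (408,232), as predicted, so the measurement holds and I can descend.

>>> {"method": "carry_out", "body": {
  "commands": [
    [0,0,0,1,1.5,40,0.05],
    [0,0,0,1,1.5,80,0.05],
    [0,0,0,1,1.5,105,0.05],
    [0,0,0,1,1.5,121.5,0.05],
    [0,0,0,1,1.5,121.5,0.05],
    [0,0,0,1,1.5,121.5,-1],
    [0,0,0,1,1.5,121.5,-1],
    [0,0,0,1,1.5,121.5,-1],
    [0,0,0,1,1.5,121.5,-1],
    [0,0,0,1,1.5,121.5,-1],
    [0,0,0,1,1.5,121.5,-1]
  ],
  "force": 25
}}

```text
time_s: 3.25
ee_pos: [450.9, 285.5, 119.8]
ee_rot: [179.9, 0.0, 122.0]
force: [-1.0, -1.7, 6.2]
gripper_width: 33.3
gripper_force: 25.0
```

```bash
python3 -c "
from h import *
s=state();print(s['time_s'],s['ee_pos'],s['force'],s['gripper_width'],s['gripper_force'])
go(s['ee_pos'][0],s['ee_pos'][1],s['ee_pos'][2]+55,122,s)
go(540,-14,s['ee_pos'][2]+55,90,s)
go(540,-14,s['ee_pos'][2]+1,90,s)"
```

```text
3.25 [450.9130667  285.46810105 119.76728402] [-0.98477858 -1.73075717  6.18892388] 33.3484340873444 25.00049203634262
turn [0.12 0.03 0.03] shift [ -0.    0.1 -55. ]
turn [ 1.200e-01 -1.000e-02  3.203e+01] shift [-301.2  -83.2  -55. ]
turn [ 1.200e-01 -1.000e-02  3.203e+01] shift [-301.1  -83.3   -1. ]
```

>>> {"method": "carry_out", "body": {
  "commands": [
    [0,0,0,0,0,-15,-1],
    [0,0,0,0,0,-35,-1],
    [0,0,0,0,0,-55,-1],
    [0,0,2,-12,-3.3,-58,-1],
    [0,0,4,-36,-10,-58,-1],
    [0,0,8,-66,-18,-58,-1],
    [0,0,11,-97,-27,-58,-1],
    [0,0,14,-129,-36,-58,-1],
    [0,0,17,-161,-44.5,-58,-1],
    [0,0,20,-193,-53.4,-58,-1],
    [0,0,24,-225,-62.2,-58,-1],
    [0,0,27,-255,-70.5,-58,-1],
    [0,0,30,-280,-77.4,-58,-1],
    [0,0,32,-296,-81.8,-58,-1],
    [0,0,32,-301,-83.2,-58,-1],
    [0,0,32,-301,-83.2,-58,-1],
    [0,0,32,-301,-83.2,-58,-1]
  ]
}}

```text
time_s: 4.95
ee_pos: [538.9, -13.3, 176.2]
ee_rot: [-180.0, -0.0, 90.1]
force: [-0.8, 0.9, -1.5]
gripper_width: 33.4
gripper_force: 25.0
```

```bash
python3 - <<'E'
from h import *
s=state();print(s['time_s'],s['ee_pos'],s['force'],s['gripper_width'],s['gripper_force'])
go(540,-14,119.8,90,s)
im=grab_frame('side');cv2.imwrite('pics/s2.png',im[:,:,::-1])
E
```

```text
4.95 [538.88674336 -13.2682487  176.16106831] [-0.82827144  0.91884994 -1.53733069] 33.36137056688227 24.99951034784317
turn [-0.05 -0.03  0.06] shift [-0.8  1.2 56.4]
```

View pics/s2.png

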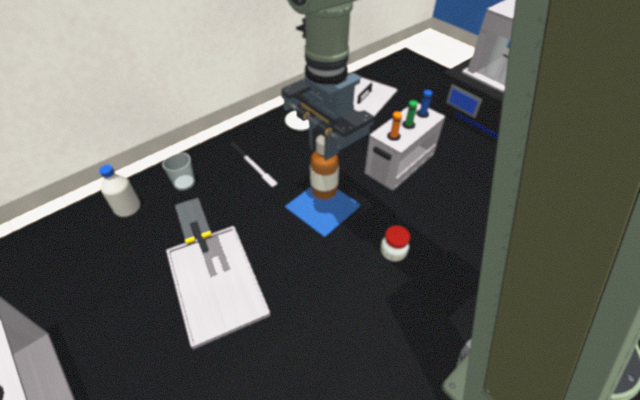

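The side view shows the bottle upright in the gripper, with its base at (323,195), over the mat. Lowering gently.

>>> {"method": "carry_out", "body": {
  "commands": [
    [0,0,0,-1,1,15,-1],
    [0,0,0,-1,1,32,-1],
    [0,0,0,-1,1,44,-1],
    [0,0,0,-1,1,50,-1],
    [0,0,0,-1,1,53,-1],
    [0,0,0,-1,1,54.5,-1],
    [0,0,0,-1,1,54.5,-1],
    [0,0,0,-1,1,54.5,-1]
  ]
}}

```text
time_s: 5.8
ee_pos: [540.8, -15.1, 122.5]
ee_rot: [179.9, 0.0, 90.0]
force: [-0.8, 0.2, -2.0]
gripper_width: 33.6
gripper_force: 25.0
```

>>> {"method": "carry_out", "body": {
  "commands": [
    [0,0,0,0,0,1.2,-1],
    [0,0,0,0,0,2.0,-1],
    [0,0,0,0,0,2.5,-1],
    [0,0,0,0,0,2.5,-1]
  ]
}}

```text
time_s: 6.2
ee_pos: [540.5, -15.2, 119.9]
ee_rot: [180.0, 0.0, 90.0]
force: [-0.9, -0.4, 1.9]
gripper_width: 33.4
gripper_force: 25.0
```

>>> {"method": "carry_out", "body": {
  "commands": [
    [0,0,0,0,0,0.5,-0.1],
    [0,0,0,0,0,0.5,0.1],
    [0,0,0,0,0,0.5,0.1],
    [0,0,0,0,0,0.5,0.1],
    [0,0,0,0,0,0.5,0.1],
    [0,0,0,0,0,-10,0.1],
    [0,0,0,0,0,-30,0.1],
    [0,0,0,0,0,-60,0.1],
    [0,0,0,0,0,-110,0.1],
    [0,0,0,0,0,-160,0],
    [0,0,0,0,0,-160,0],
    [0,0,0,0,0,-160,0]
  ]
}}

```text
time_s: 7.4
ee_pos: [540.9, -15.1, 281.4]
ee_rot: [179.8, 0.0, 90.0]
force: [-0.8, -0.1, -0.5]
gripper_width: 45.6
gripper_force: 0.0
```

```bash
python3 - <<'E'
from h import *
s=state();print(s['time_s'],s['ee_pos'],s['force'],s['gripper_width'],s['qpos'][5])
go(513.2,-211.5,290,5.9,s)
E
```

```text
7.4 [540.88383216 -15.07971205 281.42331519] [-0.8302561  -0.13677987 -0.51406183] 45.56816998863638 -2.8320182371783735
turn [ 0.2  -0.15 84.12] shift [-196.4  -27.7   -8.6]
```

>>> {"method": "carry_out", "body": {
  "commands": [
    [0,0,-6,-196.4,-27.7,-9,0],
    [0,0,-6,-196.4,-27.7,-9,0],
    [0,0,-6,-196.4,-27.7,-9,0],
    [0,0,-6,-196.4,-27.7,-9,0],
    [0,0,-6,-196.4,-27.7,-9,0],
    [0,0,-6,-196.4,-27.7,-9,0],
    [0,0,-6,-196.4,-27.7,-9,0]
  ]
}}

```text
time_s: 8.1
ee_pos: [512.4, -210.4, 287.5]
ee_rot: [-179.9, -0.1, 96.1]
force: [-1.2, 1.0, -0.4]
gripper_width: 46.1
gripper_force: 0.0
```

```bash
python3 - <<'E'
from h import *
np.set_printoptions(suppress=True,precision=1)
s=state();C=cam('wrist',s);im=grab_frame('wrist');t=grab_frame('top')
w=np.zeros((580,640,3),np.uint8);w[:400]=im;w[400:580,:320]=cv2.resize(t[150:240,300:460],(320,180))
cv2.imwrite('pics/w3.png',w[:,:,::-1]);print(s['time_s'],s['ee_pos'],s['ee_rot'],s['gripper_width'])
print('pred top',proj(C,[[513.2,-211.5,192],[513.2,-211.5,132]]))
for c,st,m in blobs(im,(5,150,100),(20,255,255),30): print(c,st)
go(513.2,-211.5,148,95.9,s)
E
```

```text
8.1 [ 512.4 -210.4  287.5] [-179.9   -0.1   96.1] 46.0528270092978
pred top [[318.3 200.4]
 [318.5 185.1]]
[360.8  13.8] [336, 0, 53, 28, 895]
[320.2 183.4] [312, 178, 18, 13, 141]
[320.3 199.3] [311, 189, 20, 21, 337]
[409.2 276.2] [406, 268, 7, 18, 54]
[409.8 304. ] [408, 297, 5, 14, 33]
[474.7 327.2] [469, 323, 14, 11, 49]
turn [-0.1 -0.1  0.2] shift [ -1.4   0.9 139.5]
```

View pics/w3.png

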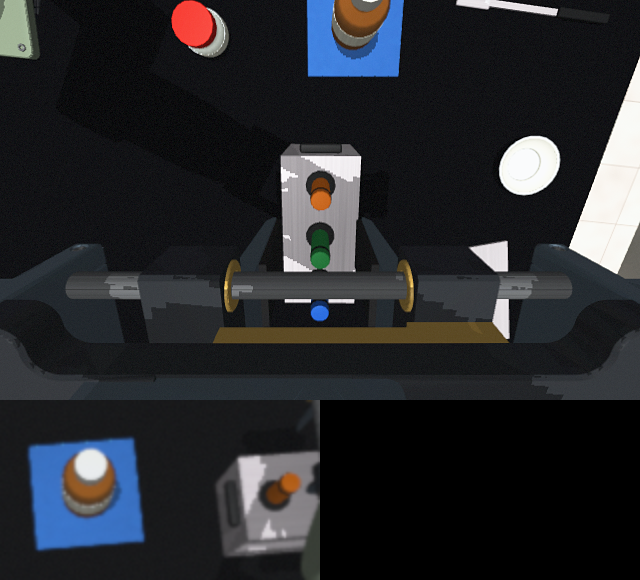

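The bottle stands upright well inside the mat. The orange handle top is at (320,199), where (318,200) was predicted, so the error is about 1 mm. Descending to grasp it.

>>> {"method": "carry_out", "body": {
  "commands": [
    [0,0,0,-1,1.5,45,0],
    [0,0,0,-1,1.5,90,0],
    [0,0,0,-1,1.5,120,0],
    [0,0,0,-1,1.5,134,0],
    [0,0,0,-1,1.5,139.5,0],
    [0,0,0,-1,1.5,139.5,0],
    [0,0,0,-1,1.5,139.5,-1],
    [0,0,0,-1,1.5,139.5,-1],
    [0,0,0,-1,1.5,139.5,-1],
    [0,0,0,-1,1.5,139.5,-1],
    [0,0,0,-1,1.5,139.5,-1],
    [0,0,0,-1,1.5,139.5,-1],
    [0,0,0,-1,1.5,139.5,-1]
  ],
  "force": 25
}}

```text
time_s: 9.5
ee_pos: [514.7, -212.5, 149.7]
ee_rot: [179.9, 0.0, 96.0]
force: [-0.7, 0.6, 6.6]
gripper_width: 19.6
gripper_force: 25.0
```

```bash
python3 - <<'E'
from h import *
s=state();p=s['ee_pos'];print(s['time_s'],p,s['force'],s['gripper_width'],s['gripper_force'])
go(p[0],p[1],p[2]+165,95.9,s)
E
```

```text
9.5 [ 514.65044427 -212.50250722  149.70350035] [-0.73425082  0.58165009  6.56426836] 19.5546088448623 25.00050276517868
turn [0.06 0.04 0.11] shift [-1.00e-01  2.00e-01 -1.65e+02]
```

>>> {"method": "carry_out", "body": {
  "commands": [
    [0,0,0,0,0,-8,-1],
    [0,0,0,0,0,-20,-1],
    [0,0,0,0,0,-40,-1],
    [0,0,0,0,0,-65,-1],
    [0,0,0,0,0,-95,-1],
    [0,0,0,0,0,-125,-1],
    [0,0,0,0,0,-150,-1],
    [0,0,0,0,0,-162,-1],
    [0,0,0,0,0,-166,-1],
    [0,0,0,0,0,-166,-1],
    [0,0,0,0,0,-166,-1]
  ]
}}

```text
time_s: 10.6
ee_pos: [513.8, -212.1, 313.5]
ee_rot: [-179.9, -0.1, 96.0]
force: [0.2, -0.0, -1.0]
gripper_width: 19.6
gripper_force: 25.0
```

```bash
python3 - <<'E'
from h import *
s=state();p=s['ee_pos'];print(s['time_s'],p,s['force'],s['gripper_width'])
# in front of fork, stand x=-45
o=np.array([529.1,287.1]);u=np.array([np.cos(np.radians(-15.2)),np.sin(np.radians(-15.2))])
q=o-45*u;print(q,o+34*u)
go(q[0],q[1],p[2],165,s)
im=grab_frame('side');cv2.imwrite('pics/s4.png',im[:,:,::-1])
E
```

```text
10.6 [ 513.76951965 -212.09107044  313.45005948] [ 0.19962108 -0.00557511 -1.02254259] 19.583893473838266
[485.67425775 298.89851304] [561.91056081 278.18556793]
turn [ -0.08  -0.15 -68.98] shift [511.1  25.6   0.6]
```

View pics/s4.png

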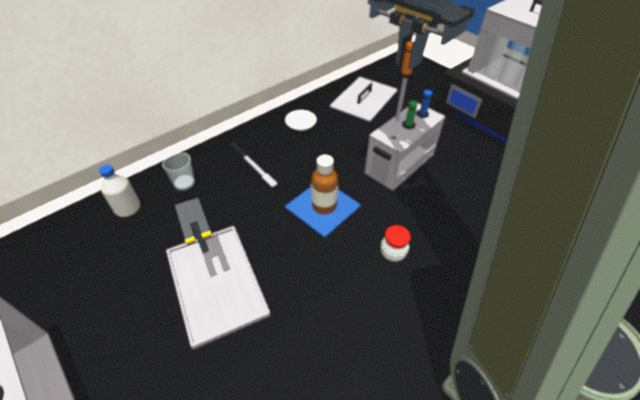

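The side view shows the orange probe clear of the holder at (407,60), with its stem down to about (403,118). The bottle is upright on the mat. Carrying the probe to the front of the fork.

>>> {"method": "carry_out", "body": {
  "commands": [
    [0,0,-2,10,0.5,-6,-1],
    [0,0,-5,30,1.5,-10,-1],
    [0,0,-9,60,3,-10,-1],
    [0,0,-13,95,5,-10,-1],
    [0,0,-18,130,6.5,-10,-1],
    [0,0,-23,165,8,-10,-1],
    [0,0,-28,200,10,-10,-1],
    [0,0,-33,235,12,-10,-1],
    [0,0,-38,270,13.5,-10,-1],
    [0,0,-43,305,15,-10,-1],
    [0,0,-48,340,17,-10,-1],
    [0,0,-53,375,19,-10,-1],
    [0,0,-58,410,20.5,-10,-1],
    [0,0,-62,445,22,-10,-1],
    [0,0,-65,475,24,-10,-1],
    [0,0,-67,497,25,-10,-1],
    [0,0,-69,508,25.6,-8,-1],
    [0,0,-69,511,25.6,-4,-1],
    [0,0,-69,511,25.6,0,-1],
    [0,0,-69,511,25.6,0,-1]
  ]
}}

```text
time_s: 12.65
ee_pos: [485.9, 297.4, 314.1]
ee_rot: [-179.9, -0.1, 165.0]
force: [-0.2, -0.2, -0.9]
gripper_width: 19.2
gripper_force: 25.0
```

```bash
python3 - <<'E'
from h import *
s=state();p=s['ee_pos'];print(s['time_s'],p,s['ee_rot'],s['force'],s['gripper_width'])
# collar underside target ~ 166 => TCP 166+22.5
go(485.7,298.9,188,165,s)
E
```

```text
12.65 [485.90686193 297.37934158 314.05954614] [-1.79891630e+02 -5.89482623e-02  1.64960588e+02] [-0.21600342 -0.22862979 -0.92804374] 19.208386377726683
turn [-0.11 -0.06 -0.04] shift [  0.5   1.7 126.1]
```

>>> {"method": "carry_out", "body": {
  "commands": [
    [0,0,0,0.5,1.5,15,-1],
    [0,0,0,0.5,1.5,40,-1],
    [0,0,0,0.5,1.5,70,-1],
    [0,0,0,0.5,1.5,100,-1],
    [0,0,0,0.5,1.5,118,-1],
    [0,0,0,0.5,1.5,125,-1],
    [0,0,0,0.5,1.5,125,-1],
    [0,0,0,0.5,1.5,125,-1]
  ]
}}

```text
time_s: 13.45
ee_pos: [486.9, 300.1, 191.1]
ee_rot: [179.9, 0.1, 165.0]
force: [0.5, -0.4, -1.5]
gripper_width: 19.5
gripper_force: 25.0
```

```bash
python3 - <<'E'
from h import *
np.set_printoptions(suppress=True,precision=1)
s=state();p=s['ee_pos'];print(s['time_s'],p,s['ee_rot'],s['force'],s['gripper_width'])
W=grab_frame('wrist');S=grab_frame('side');T=grab_frame('top')
o=np.zeros((600,800,3),np.uint8)
o[:300,:500]=cv2.resize(W[100:340,120:520],(500,300))
o[300:,:400]=cv2.resize(S[150:300,130:330],(400,300))
o[300:,400:]=cv2.resize(T[120:270,120:320],(400,300))
cv2.imwrite('pics/m5.png',o[:,:,::-1]); np.savez('m5.npz',W=W,S=S,T=T)
C=cam('side');g=[p[0],p[1]]
print('pred collar bottom/tip in side',proj(C,[[*g,p[2]-22.5],[*g,p[2]-137.5]]))
C=cam('wrist',s);print('wrist',proj(C,[[*g,p[2]-22.5],[*g,p[2]-137.5]]),'fork tips inner',proj(C,[529.1,287.1,150]))
E
```

```text
13.45 [486.9 300.1 191.1] [179.9   0.1 165. ] [ 0.5 -0.4 -1.5] 19.5086740987694
pred collar bottom/tip in side [[202.6 252.5]
 [216.3 286.6]]
wrist [[318.4 228. ]
 [318.3 187.2]] fork tips inner [[316.3 270.2]]
```

View pics/m5.png

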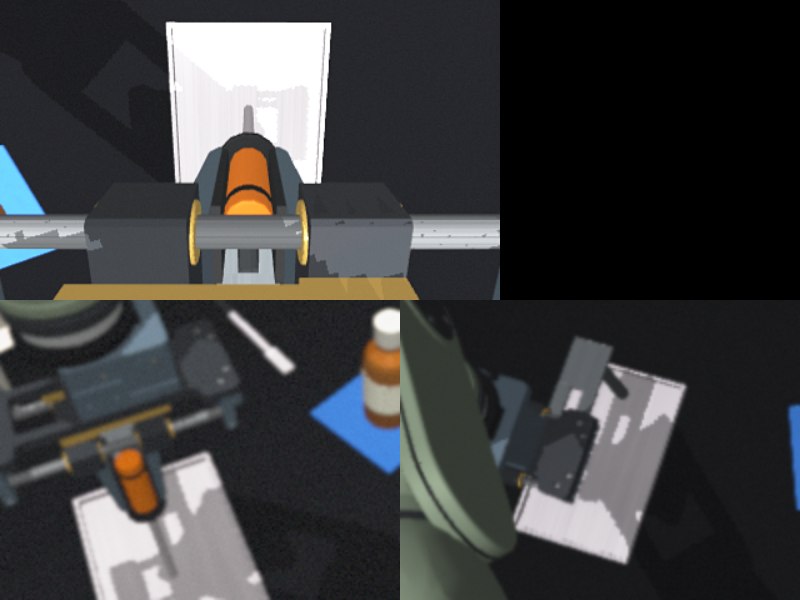

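The wrist crop shows the probe tip at about (318,186) in full-frame pixels, where (318,187) was predicted. So the probe hangs straight below the TCP. I'll chain the commands to remove the pose-reading noise and refine the slot's centre line.

```bash
cat > chain.py <<'E'
from h import *
L=[(-100.2,522.8,-671.2,-26),(0,1,1.5,121.5),(32,-301,-83.2,-58),(0,-1,1,54.5),(0,0,0,2.5),(0,0,0,-160),(-6,-196.4,-27.7,-9),(0,-1,1.5,139.5),(0,0,0,-166),(-69,511,25.6,0),(0,.5,1.5,125)]
p=np.array([213.711,-533.827,213.976]);A=R.from_euler('xyz',[180,0,21.816],degrees=True)
def step(p,A,l): return p+A.apply(l[1:]),A*R.from_rotvec([0,0,l[0]],degrees=True)
E
python3 - <<'E'
from chain import *
np.set_printoptions(suppress=True,precision=1)
P=[]
for l in L: p,A=step(p,A,l);P.append((p,A.as_euler('xyz',degrees=True)));print(p,A.as_euler('xyz',degrees=True)[2].round(1))
w=cv2.imread('pics/w1.png')[:,:,::-1].copy();s=dict(ee_pos=P[0][0],ee_rot=P[0][1]);C=cam('wrist',s)
for s_ in (s,dict(ee_pos=[449,282.5,239.5],ee_rot=[-179.9,0,122])):
  C=cam('wrist',s_)
  for c,st,m in blobs(w,(22,150,120),(35,255,255),20):
    if 370<c[0]<440: print('lip',c,st,onz(C,[c],155)); cc,_=quad(m); print(onz(C,cc,156)[:,:2])
  print('cap',onz(C,[(319.5,197.5)],152))
T=cv2.imread('pics/top0.png')
Z=np.load('m5.npz')
for c,st,m in blobs(Z['W'],(22,150,120),(35,255,255),5): print('now',c,st)
for c,st,m in blobs(Z['T'],(22,130,90),(35,255,255),5): print('topnow',c,st)
E
```

```text
[449.6 283.6 240. ] 122.0
[450.4 285.2 118.5] 122.0
[539.4 -14.1 176.5] 90.0
[540.4 -15.1 122. ] 90.0
[540.4 -15.1 119.5] 90.0
[540.4 -15.1 279.5] 90.0
[ 512.8 -211.5  288.5] 96.0
[ 514.4 -212.3  149. ] 96.0
[ 514.4 -212.3  315. ] 96.0
[486.3 298.5 315. ] 165.0
[486.2 300.1 190. ] 165.0
lip [407.8 232.6] [400, 225, 17, 16, 138] [[536.1 302.3 155. ]]
[[529.7 296.6]
 [532.7 310.7]
 [541.2 308.4]
 [538.3 294.1]]
cap [[448.8 286.8 152. ]]
lip [407.8 232.6] [400, 225, 17, 16, 138] [[535.  301.3 155. ]]
[[528.7 295.5]
 [531.7 309.7]
 [540.1 307.3]
 [537.2 293.1]]
cap [[447.9 285.7 152. ]]
```

>>> {"method": "carry_out", "body": {
  "commands": [
    [0,0,0,-10,0,3,-1],
    [0,0,0,-22,0,4,-1],
    [0,0,0,-32,0,4,-1],
    [0,0,0,-40,0,4,-1],
    [0,0,0,-46,-0.1,4,-1],
    [0,0,0,-52,-0.1,4,-1],
    [0,0,0,-57,-0.1,4,-1],
    [0,0,0,-60,-0.2,4,-1],
    [0,0,0,-60,-0.2,4,-1],
    [0,0,0,-60,-0.2,4,-1]
  ]
}}

```text
time_s: 14.6
ee_pos: [543.9, 284.5, 185.9]
ee_rot: [-180.0, -0.0, 165.0]
force: [-0.1, -0.6, -1.5]
gripper_width: 19.2
gripper_force: 25.0
```

```bash
python3 - <<'E'
from h import *
s=state();p=s['ee_pos'];print(s['time_s'],p,s['ee_rot'],s['force'],s['torque'],s['gripper_width'])
W=grab_frame('wrist');S=grab_frame('side')
o=np.zeros((600,800,3),np.uint8)
o[:,:400]=cv2.resize(W[150:330,260:380],(400,600),interpolation=2)
o[:,400:]=cv2.resize(S[170:290,160:240],(400,600),interpolation=2)
cv2.imwrite('pics/m6.png',o[:,:,::-1])
C=cam('side');g=[p[0],p[1]];print(proj(C,[[*g,p[2]-22.5],[*g,p[2]-137.5]]))
C=cam('wrist',s);print(proj(C,[[*g,p[2]-22.5],[*g,p[2]-137.5]]))
E
```

```text
14.6 [543.85974365 284.4574557  185.93162947] [-1.79993660e+02 -1.17132614e-02  1.65021256e+02] [-0.08847399 -0.63389225 -1.49242514] [ 0.10928804 -0.14829604 -0.02947752] 19.242470080533383
[[194.94221265 228.56865468]
 [208.74635743 263.67816868]]
[[318.42353155 228.06192211]
 [318.47585235 187.42755248]]
```

View pics/m6.png

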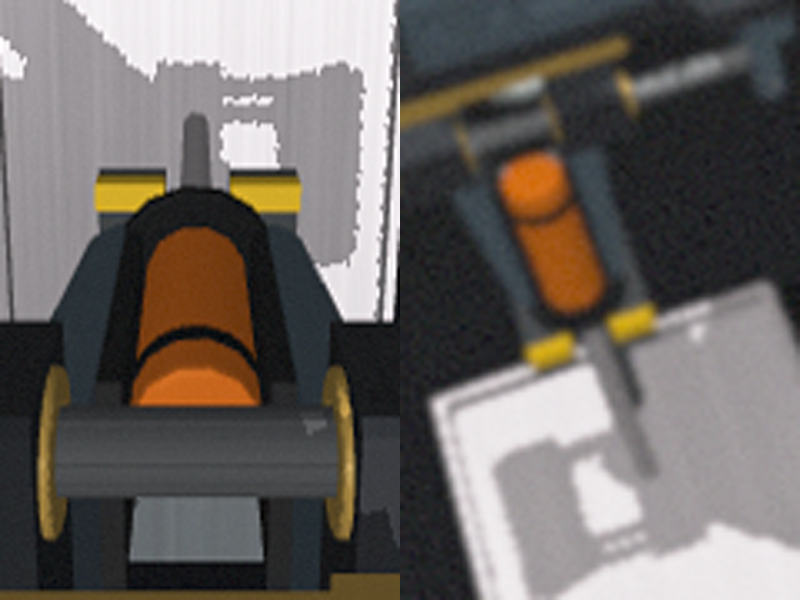

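The stem lies in the slot between the yellow lips. Lip inner edges are at crop x 166 and 230 with the stem at 195, so it's within 1 mm of centre. Advancing the last 19 mm and lowering.

>>> {"method": "carry_out", "body": {
  "commands": [
    [0,0,0,-6,0.5,0,-1],
    [0,0,0,-12,0.5,0,-1],
    [0,0,0,-17,0.5,0,-1],
    [0,0,0,-19,0.5,0,-1],
    [0,0,0,-19,0.5,0,-1],
    [0,0,0,-19,0.5,4,-1],
    [0,0,0,-19,0.5,8,-1],
    [0,0,0,-19,0.5,11,-1],
    [0,0,0,-19,0.5,12,-1],
    [0,0,0,-19,0.5,12,-1],
    [0,0,0,-19,0.5,12,-1]
  ]
}}

```text
time_s: 15.8
ee_pos: [562.5, 280.1, 174.0]
ee_rot: [180.0, 0.0, 165.0]
force: [0.5, 0.0, -1.9]
gripper_width: 19.8
gripper_force: 25.0
```

```bash
python3 - <<'E'
from h import *
for i in range(3):
  s=state();print(s['time_s'],s['ee_pos'],s['force'],s['torque']);grab_frame('side')
E
```

```text
15.8 [562.5408723  280.09231417 173.9984303 ] [ 0.4580684   0.01252791 -1.87372237] [ 0.05982598 -0.19155052 -0.00998763]
15.85 [562.60408694 280.02762919 174.0965821 ] [ 0.4452229   0.00746536 -0.72046202] [ 0.0460319  -0.12245534 -0.00488346]
15.9 [562.6288946  280.04575319 174.1324819 ] [ 0.37418435 -0.26531477 -0.53142865] [ 0.08958344 -0.18290731  0.05210231]
```

Not in contact yet; I'll lower in 0.5 mm steps.

>>> {"method": "carry_out", "body": {
  "commands": [
    [0,0,0,0,0,0.5,-1],
    [0,0,0,0,0,1,-1],
    [0,0,0,0,0,1.5,-1],
    [0,0,0,0,0,1.5,-1],
    [0,0,0,0,0,1.5,-1]
  ]
}}

```text
time_s: 16.45
ee_pos: [562.6, 280.0, 172.7]
ee_rot: [180.0, 0.0, 165.0]
force: [-1.4, -0.6, 1.5]
gripper_width: 19.4
gripper_force: 25.0
```

>>> {"method": "carry_out", "body": {
  "commands": [
    [0,0,0,0,0,0.4,-1],
    [0,0,0,0,0,0.8,-1],
    [0,0,0,0,0,0.8,-1],
    [0,0,0,0,0,0.8,-1]
  ]
}}

```text
time_s: 16.85
ee_pos: [562.6, 280.0, 172.7]
ee_rot: [180.0, 0.0, 165.0]
force: [-2.4, -1.3, 5.7]
gripper_width: 19.6
gripper_force: 25.0
```

Contact is confirmed: force is up to 5.7 N and z has stopped changing. Releasing gently, then retreating straight up.

>>> {"method": "carry_out", "body": {
  "commands": [
    [0,0,0,0,0,0,-0.5],
    [0,0,0,0,0,0,-0.4],
    [0,0,0,0,0,0,-0.2],
    [0,0,0,0,0,0,0],
    [0,0,0,0,0,0,0],
    [0,0,0,0,0,0,0],
    [0,0,0,0,0,-10,0],
    [0,0,0,0,0,-30,0],
    [0,0,0,0,0,-60,0],
    [0,0,0,0,0,-100,0],
    [0,0,0,0,0,-130,0],
    [0,0,0,60,0,-150,0],
    [0,0,0,100,0,-150,0],
    [0,0,0,100,0,-150,0],
    [0,0,0,100,0,-150,0]
  ],
  "force": 10
}}

```text
time_s: 18.35
ee_pos: [465.3, 306.2, 323.1]
ee_rot: [179.9, 0.1, 165.1]
force: [0.4, -0.2, 0.0]
gripper_width: 45.8
gripper_force: 0.0
```

```bash
python3 - <<'E'
from h import *
s=state();print(s['time_s'],s['ee_pos'],s['force'],s['gripper_width'])
W=grab_frame('wrist');S=grab_frame('side')
o=np.zeros((600,800,3),np.uint8)
o[:250,:400]=cv2.resize(W,(400,250))
o[250:,:400]=cv2.resize(W[200:375,220:420],(400,350),interpolation=2)
o[:,400:]=cv2.resize(S[150:330,160:280],(400,600),interpolation=2)
cv2.imwrite('pics/m7.png',o[:,:,::-1]);cv2.imwrite('pics/s7.png',S[:,:,::-1])
u=np.array([.965,-.262]);q=np.array([529.1,287.1])+34*u+1.2*np.array([.262,.965])
print('pred seat, handle top in side',proj(cam('side'),[[*q,150],[*q,155],[*q,215]]))
for c,st,m in blobs(S,(5,150,110),(20,255,255),20): print(c,st)
E
```

```text
18.35 [465.32219186 306.161701   323.10750024] [ 0.35474931 -0.1633017   0.0427986 ] 45.84883247290682
pred seat, handle top in side [[194.27183732 225.4434921 ]
 [193.6094565  223.74700704]
 [185.06776884 201.84106303]]
[324.4 181.4] [313, 171, 24, 21, 384]
[188.9 212.8] [179, 198, 20, 31, 320]
```

View pics/m7.png

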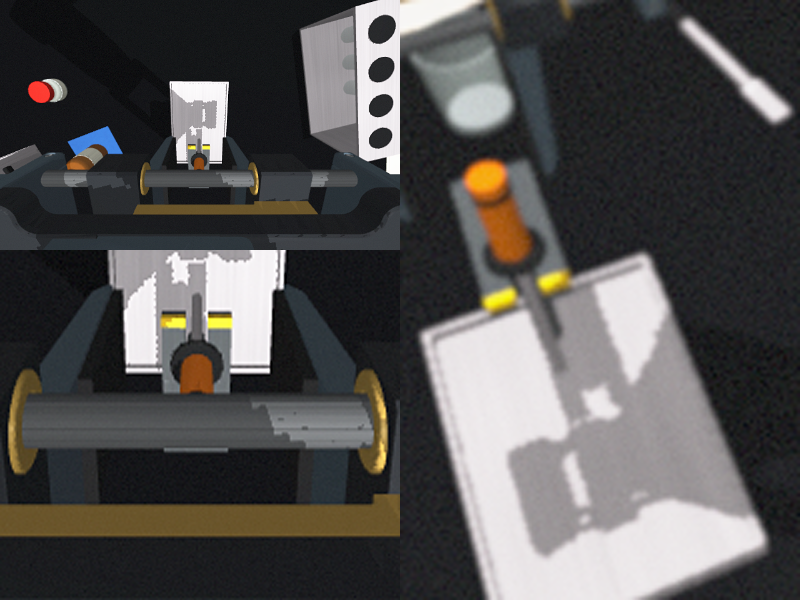

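The collar lies flat on the fork behind both yellow lips, the handle is upright, and the gripper is clear. The bottle still stands on the mat, so I'm handing in.

```bash
python3 -c "
from workcell import workorder
print(workorder.job_done())"
```

```text
the job is handed in; nothing more can be done
None
```

The job is handed in at about 18.5 s: the bottle stands upright on the blue mat and the orange probe hangs by its collar in the fork behind the yellow tips, with the other two probes left in the holder.

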